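Zero a hand-held spectrometer probe in its dark and white reference cups

ROBOT

A 7-joint arm with a two-finger parallel gripper is mounted at the origin on the work surface. World frame = base frame: x ahead of the robot, y to its left, z up, the work surface at z = 0. Lengths are in m, angles in rad, forces in N, time in s.
With the tool pointing down it reaches from about 0.4 to 0.85 m from the base axis. Payload 10.4 kg.
Tool frame: the origin (TCP) lies at the very end of the fingers, on their centre line; the grasp point (between the pads) lies 19 mm behind it; z points along the fingers, y is the line along which they close (so a half turn about z gives the same grasp; the last joint's range is limited). The gripper opens to 87 mm and grips with 3 to 60 N. Pads are 19 mm wide; open, the fingers measure 117 mm over their backs; the gripper's body (75 mm by 190 mm) begins 51 mm behind the grasp point.
Start: joints at [1.151, 0.332, -0.065, 1.46, 0.022, 1.35, -0.088], TCP at [0.242, -0.576, 0.223] pointing down, gripper open.
Joint ranges: [-2.6, 2.6], [-0.5, 2.12], [-1.47, 1.34], [0.16, 2.42], [-1.27, 4.41], [0.06, 2.06], [-2.6, 2.6]. Speed limits (rad/s): [2.22, 2.22, 2.79, 2.79, 3.14, 3.14, 3.14].

INTERFACE

Orientations are given as a unit quaternion [x, y, z, w].
In Python, from bench import read_state, cams, workorder gives the robot as it stands.
- The arm moves only by the shell command python3 -m crank 'ROWS' [FORCE]. ROWS is text: rows parted by semicolons, each of 5 numbers parted by spaces: the shift along the tool's x, y, z scaled (see below), then the turn about the tool's z scaled (see below), then the opening, from -1 (shut) to 1 (fully open). In form: dx dy dz yaw jaw; .... A call has 1 to 10 rows; each row shifts and turns the commanded pose from where the row before left it, along the tool's axes as they then stand; what a row does not reach is not made up. The controller multiplies each number of a shift by 200 mm and each number of a turn by 90 degrees. A row lasts 1/10 s, in which the tool goes at most 50 mm and 8.59 degrees, less where a joint would pass 70% of its speed; a pose out of reach is approached as far as the arm can. A call with a number of a shift or a turn outside -1 to 1 is refused whole. A call with a gripper value outside its range is refused whole. The fingers move at their own pace and stop on an object; FORCE is the grip in N (left out, the last holds). Time passes only in rows, so rows that do not move let the fingers close. It gives the time, the measured TCP pose, the force, the opening and the grip force at its end, in the units of the state.
- read_state(): the state, without advancing time (a new reading comes with each control period).
- cams.camera(name): name is "side" or "top" or "wrist"; returns a dict with "img" (384x512x3 uint8, blue, green, red), "K" (3x3 intrinsics, pixels), "dist" ([k1, k2, p1, p2, k3] as OpenCV has them; the pictures are not rectified), "xyz" and "attitude" of the camera in the world; the wrist camera has in their place "mount" (4x4, takes a point from camera to tool coordinates, whose origin is the TCP and whose axes are the flange's). Camera axes: x right, y down, z forward; pixel columns grow to the right and rows downward; lengths in m; the calibration is good to about 2 mm. A picture is of the moment at which its call begins: read the wrist's pose just before it. There is no depth.
- workorder.close_job(): hands the job in; it is judged then, once.
The state is a dict: "time": time; "joint_positions": joint angles; "joint_vel": joint speeds; "joint_torque": joint torques, N m; "ee_pos": TCP position; "eef_rot": TCP orientation; "ft_force": force on the tool from outside, world axes, zero at the start; "torque": the same for the moment, N m; "width": finger opening in m; "grip_force": force on a finger pad.
Only numpy, scipy, OpenCV 4.12 (cv2) and the standard library are available. Lean on these libraries where they do the work, as an engineer would, in place of code of your own. Each camera call takes 0.05 s, during which the arm holds its last target. There are 200 camera calls.

TASK

Zero the hand-held probe: lift it out of its fork stand, dip the tip of its stem about half way down into the tall narrow dark-reference cup and hold it there for a good second, then do the same near the middle of the low wide white-reference cup. Do not let the probe touch either cup. Then lower the probe (never dropping it) back into the fork of its stand so that it hangs upright by its collar, let go, and leave the cups and everything else where they stand.

Things in the scene. Friction and masses are not known exactly. Their poses are not given: they have to be found in the camera images.
- probe: Hand-held probe, 186 mm tall, about 0.2 kg, hanging upright in the stand's fork. Origin: centre of the stem's lower end (the tip), z up the probe. Steel stem 18 mm diameter from 0 to 110 mm; collar 50 mm diameter from 110 to 116 mm; square white head 36 x 36 mm from 116 to 186 mm, flat sides along x and y: grip it from above, e.g. at 155 mm. Its yaw differs from the stand's; any yaw will do.
- stand: Stand fixed to the bench, yaw varies. Base plate 140 x 110 x 12 mm, post on the robot side (x = -73 to -51 mm), level aluminium fork with two tines pointing to +x, tops at 140 mm, 8 mm thick, 23 mm wide. Slot between them 30 mm wide (y), from its closed end at x = -23 mm to the open end at x = 40 mm. Origin: on the bench straight below where the probe hangs, z up.
- fork_seat (a point): Point in the stand's fork, at the height of the tines' tops (140 mm over the bench), where the centre of the collar's underside belongs when the probe hangs. With the probe hanging, its tip is 30 mm over the bench.
- tall_cup: Dark-reference cup: tall narrow open aluminium cup, loose, 0.5 kg, height 100 mm, outer diameter 64 mm, wall 5 mm (mouth 54 mm), floor 8 mm thick, foot disc 90 mm diameter and 8 mm high. Origin: centre of its underside, z up; rim at 100 mm.
- low_cup: White-reference cup: low wide open aluminium cup, loose, 0.5 kg, height 50 mm, outer diameter 110 mm, wall 5 mm (mouth 100 mm), floor 8 mm thick with a white disc. Origin: centre of its underside, z up; rim at 50 mm. The two cups stand one on each side of the stand, either way round.
- mouse: Bystander: black computer mouse, about 60 x 105 x 32 mm, beyond the stand. Origin: centre of its underside.
- jar: Bystander: closed amber glass jar, 70 mm diameter, 90 mm tall, at the far left. Origin: centre of its underside.
- wipes_box: Bystander: cardboard box of wipes, 90 x 130 x 60 mm, at the far right. Origin: centre of its underside.
There are look-alikes about, which are no part of the job. There is more than one size of the stand; the one meant has the size given above. There is more than one size of the probe; the job needs the larger.

How it is judged:
On the way, in this order (a step that is already met when the one before it is completed fails the run):
1. the probe's tip is held about half way down inside the tall cup (at most 65 mm above its underside, within 20 mm of its axis) (z of probe in the frame of tall_cup below 0.065 m and horizontal distance between probe and tall_cup below 0.02 m), for 0.8 s.
2. the probe's tip is held about half way down inside the low cup (at most 40 mm above its underside, within 30 mm of its axis) (z of probe in the frame of low_cup below 0.04 m and horizontal distance between probe and low_cup below 0.03 m), for 0.8 s.
At the end, for the whole second after the job is handed in: The probe hangs at rest and upright (within 0.08 rad) in the fork, its stem within 22 mm of the seat point and its tip 30 mm (+-4) over the bench, released; both cups are within 10 mm of where they started (horizontal distance between probe and fork_seat below 0.022 m and z of probe in the frame of stand between 0.026 and 0.034 m and angle between probe's own z axis and vertical below 0.08 rad and linear speed of probe below 0.02 m/s and distance of each of tall_cup, low_cup from where it was at the start of the episode below 0.01 m); the robot touches nothing.
It fails at once if the probe touches the tall cup (over 1 N) (contact force between probe and tall_cup above 1 N).
It fails at once if the probe touches the low cup (over 1 N) (contact force between probe and low_cup above 1 N).
It fails at once if a cup is shifted by more than 10 mm (distance of any of tall_cup, low_cup from where it was at the start of the episode above 0.01 m).
It fails at once if the probe is dropped (falls free of the fingers faster than 0.35 m/s) (contact force between the fingers and probe below 0.1 N and linear speed of probe above 0.35 m/s).
It fails at once if the mouse, jar or box is shifted by more than 15 mm (distance of any of mouse, jar, wipes_box from where it was at the start of the episode above 0.015 m).
It also fails if it takes over 66 s, if anything falls off the work surface, if the arm or the gripper's body presses on something with over 40 N, if the wrist force passes 120 N, or if a joint passes its speed limit or range.

## Working session

There is one attempt and no reset: what is moved stays moved. The work goes in short steps, Python scripts to look and compute and a shell command to move; the robot and the scene stay as the last step left them, time stands still between calls to the robot, and variables do not carry over. Pictures are saved under pics/ and viewed, at most 10 in all, crops included, and the job is handed in when it is done.

```bash
mkdir -p pics; ls; cat > h.py <<'E'
import numpy as np,cv2
from scipy.spatial.transform import Rotation as R
from bench import read_state,cams
def rays(c,px,T=None):
    """pixels -> (origin, unit-z directions in world)"""
    p=cv2.undistortPoints(np.float64(px).reshape(-1,1,2),c["K"],c["dist"]).reshape(-1,2)
    d=np.c_[p,np.ones(len(p))]
    Rm,o=T if T else pose(c)
    return o,d@Rm.T
def pose(c):
    a=np.array(c["attitude"],float)
    Rm=a if a.shape==(3,3) else R.from_quat(a).as_matrix()
    return Rm,np.array(c["xyz"],float)
def plane(c,px,z,T=None):
    o,d=rays(c,px,T); return o+d*((z-o[2])/d[:,2])[:,None]
def wpose(s,c):
    Rt=R.from_quat(s["eef_rot"]).as_matrix(); M=np.array(c["mount"])
    return Rt@M[:3,:3],Rt@M[:3,3]+np.array(s["ee_pos"])
E
python3 - <<'E'
from h import *
for n in("top","side"):
    c=cams.camera(n); cv2.imwrite(f"pics/{n}0.png",c["img"]); np.set_printoptions(precision=4,suppress=True)
    print(n,c["K"],c["dist"],c["xyz"],c["attitude"])
s=read_state();print(s["ee_pos"],s["eef_rot"],s["time"])
E
```

```text
pics
top [[432.567    0.     256.7078]
 [  0.     432.567  195.8737]
 [  0.       0.       1.    ]] [-0.1694  0.      0.      0.      0.    ] [0.3648 0.0501 1.4897] [-0.7043  0.7053 -0.0524  0.0614]
side [[434.0402   0.     257.2275]
 [  0.     434.0402 188.818 ]
 [  0.       0.       1.    ]] [-0.0048  0.      0.      0.      0.    ] [0.4403 0.9059 1.0267] [-0.0787  0.9267 -0.3659  0.0333]
[ 0.2414 -0.5761  0.2218] [ 0.9804  0.1971 -0.0002 -0.0006] 0.1
```

View pics/top0.png

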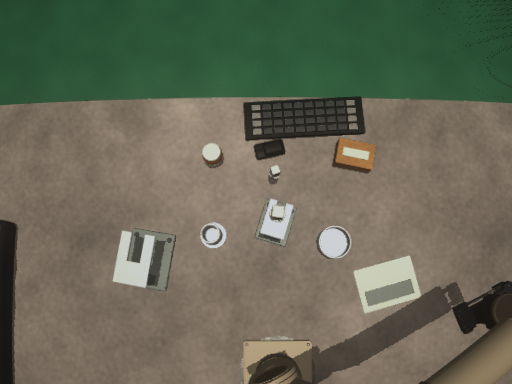

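View pics/side0.png

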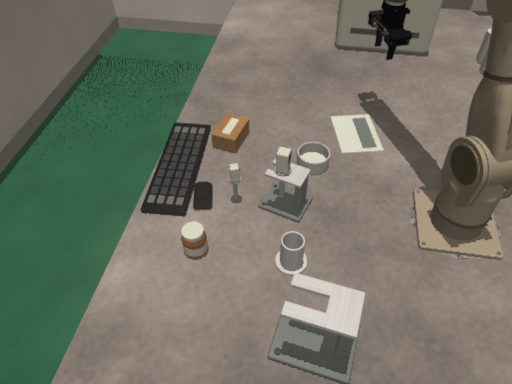

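The top view shows the stand with the probe at about (278,212), the tall cup at (212,235), the low cup at (334,242) and the small decoy probe at (275,173). The decoy large stand is at (145,260) in the top view, and the robot base is at the bottom. I'll enlarge the middle to get edges.

```bash
python3 - <<'E'
from h import *
c=cams.camera("top"); im=c["img"]
cr=cv2.resize(im[190:270,190:360],None,fx=4.7,fy=4.7,interpolation=cv2.INTER_CUBIC)
cv2.imwrite("pics/crop1.png",cr)
c2=cams.camera("side");cr=cv2.resize(c2["img"][130:280,250:350],None,fx=4,fy=4,interpolation=cv2.INTER_CUBIC)
cv2.imwrite("pics/crop2.png",cr)
E
```

```text
(no output)
```

View pics/crop1.png

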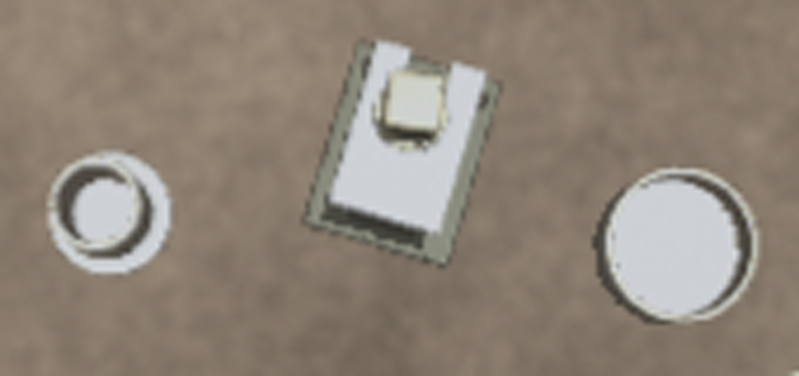

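View pics/crop2.png

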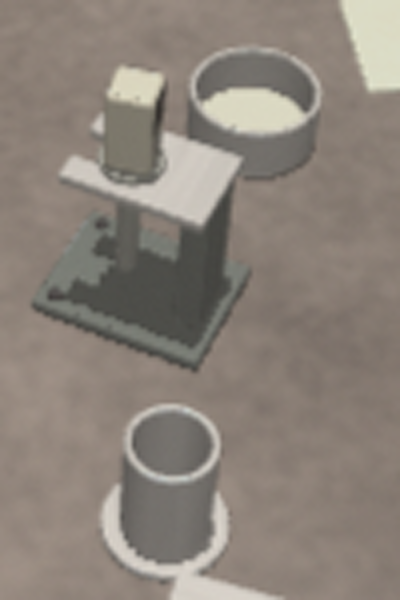

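The crops show these features:

| Feature | Top crop | Side crop |
|---|---|---|
| Head top centre | (415,99) | (135,85) |
| Tall rim centre | (98,204) | (171,443) |
| Low rim centre | (681,245) | (255,97) |
| Tine end outer corners | (375,40), (488,73) | – |
| Fork back corners | (330,205), (437,232) | – |

Next I'll refine them with masks and rays.

```bash
python3 - <<'E'
from h import *
np.set_printoptions(precision=4,suppress=True)
t=cams.camera("top");s=cams.camera("side")
T=lambda p:(np.float64(p)+.5)/4.7-.5+190
S=lambda p:(np.float64(p)+.5)/4-.5+np.array([250,130])
for n,pt,ps,z in(("head",[415,99],[135,85],.216),("tall",[98,204],[171.5,443],.1),("low",[681,245],[255,98],.05)):
    print(n,plane(t,[T(pt)],z)[0],plane(s,[S(ps)],z)[0])
    o1,d1=rays(t,[T(pt)]);o2,d2=rays(s,[S(ps)])
    k=np.linalg.lstsq(np.c_[d1[0],-d2[0]],o2-o1,rcond=None)[0]
    print("  tri",(o1+k[0]*d1[0]+o2+k[1]*d2[0])/2, "gap",np.linalg.norm(o1+k[0]*d1[0]-o2-k[1]*d2[0]))
print("head corners",plane(t,T([[388,71],[443,69],[442,127],[387,128]]),.216))
rim=plane(t,T([[48,204],[148,204],[604,245],[758,245]]),.1);print("tall diam",np.linalg.norm(rim[0]-rim[1]))
rim=plane(t,T([[604,245],[758,245]]),.05);print("low diam",np.linalg.norm(rim[0]-rim[1]))
f=plane(t,T([[375,40],[488,73],[437,232],[330,205]]),.14);print("fork",f)
w=f[0]-f[1];print("width",np.linalg.norm(w)); ax=(f[0]+f[1])/2-(f[2]+f[3])/2;L=np.linalg.norm(ax[:2]);print("len",L,"yaw",np.degrees(np.arctan2(ax[1],ax[0])))
print("seat",(f[0]+f[1])/2-ax/L*.04)
print(read_state()["time"])
E
```

```text
head [0.5273 0.0034 0.216 ] [0.5257 0.0036 0.216 ]
  tri [0.5265 0.0034 0.2159] gap 0.0016333355808083787
tall [0.4698 0.2169 0.1   ] [0.4686 0.2192 0.1   ]
  tri [0.4694 0.2173 0.0975] gap 0.0012972600001698717
low [ 0.4435 -0.1908  0.05  ] [ 0.4426 -0.1817  0.05  ]
  tri [ 0.4433 -0.1923  0.0405] gap 0.001398591918360755
head corners [[ 0.5452  0.0203  0.216 ]
 [ 0.5464 -0.0145  0.216 ]
 [ 0.5095 -0.0135  0.216 ]
 [ 0.5089  0.0212  0.216 ]]
tall diam 0.0689871798452095
low diam 0.11018450741544891
fork [[ 0.577   0.0272  0.14  ]
 [ 0.5544 -0.0485  0.14  ]
 [ 0.4481 -0.0134  0.14  ]
 [ 0.4661  0.0576  0.14  ]]
width 0.07896646996761189
len 0.11344765123889262 yaw -16.7926935868627
seat [0.5274 0.0009 0.14  ]
0.3
```

Both views agree to 2 mm and the sizes match. I'll lift, align the yaw with the head (about 1.5°) and travel over.

```bash
cat >> h.py <<'E'
def to(x,y,z,yawdeg=None):
    """remaining shift to TCP target in tool axes (units of 200 mm) and turn (units of 90 deg)"""
    s=read_state();Rt=R.from_quat(s["eef_rot"]).as_matrix();p=np.array(s["ee_pos"])
    yaw=np.degrees(np.arctan2(Rt[1,0],Rt[0,0]))
    print("t",round(s["time"],2),"tcp",p.round(4),"yaw",yaw.round(2),"tilt",Rt[:,2].round(3),"w",round(float(s["width"]),4),"gf",s["grip_force"],"F",np.round(s["ft_force"],1))
    print("units",(Rt.T@(np.array([x,y,z])-p)/.2).round(3),"turn",None if yawdeg is None else round((yaw-yawdeg)/90,3))
E
python3 -m crank '0 0 -0.17 0.079 1;0 0 -0.17 0.079 1;0 0 -0.17 0.079 1;0.095 -0.193 0 0 1;0.095 -0.193 0 0 1;0.095 -0.193 0 0 1;0.095 -0.193 0 0 1;0.095 -0.193 0 0 1;0.095 -0.193 0 0 1;0.095 -0.193 0 0 1' 25
python3 -m crank '0.095 -0.193 0 0 1;0.095 -0.193 0 0 1;0.095 -0.193 0 0 1;0.095 -0.193 0 0 1;0.095 -0.193 0 0 1;0 0 0 0 1;0 0 0 0 1'
python3 -c "from h import *;to(.5268,.0035,.32,1.5)"
```

```text
time: 1.3
ee_pos: [0.3683, -0.3013, 0.3247]
eef_rot: [1.0, 0.012, 0.0, 0.0]
ft_force: [0.6, -0.8, -0.1]
width: 0.0871
grip_force: 0.0
time: 2.0
ee_pos: [0.4582, -0.1072, 0.3245]
eef_rot: [1.0, 0.013, -0.0, 0.0]
ft_force: [-0.6, -0.9, 0.2]
width: 0.087
grip_force: 0.0
t 2.0 tcp [ 0.4582 -0.1072  0.3245] yaw 1.53 tilt [-0. -0. -1.] w 0.087 gf 0.0 F [-0.6 -0.9  0.2]
units [ 0.357 -0.544  0.022] turn 0.0
```

```bash
python3 -m crank '0.06 -0.09 0 0 1;0.06 -0.09 0 0 1;0.06 -0.09 0 0 1;0.06 -0.09 0 0 1;0.06 -0.09 0 0 1;0.057 -0.094 0 0 1;0 0 0 0 1;0 0 0 0 1'
python3 - <<'E'
from h import *
to(.5268,.0035,.32,1.5)
s=read_state();c=cams.camera("wrist");cv2.imwrite("pics/w1.png",c["img"])
Rm,o=wpose(s,c);print(o,Rm,c["K"])
for p in((.5268,.0035,.216),(.5274,.0009,.14)):
    q=Rm.T@(np.array(p)-o);print(cv2.projectPoints(q.reshape(1,3),np.zeros(3),np.zeros(3),c["K"],c["dist"])[0].ravel())
E
```

```text
time: 2.8
ee_pos: [0.5267, 0.0013, 0.3243]
eef_rot: [1.0, 0.012, -0.0, 0.0]
ft_force: [0.3, 0.2, 0.1]
width: 0.0868
grip_force: 0.0
t 2.8 tcp [0.5267 0.0013 0.3243] yaw 1.34 tilt [-0.001 -0.    -1.   ] w 0.0868 gf 0.0 F [0.3 0.2 0.1]
units [ 0.001 -0.011  0.022] turn -0.002
[0.61105069 0.00384718 0.48666442] [[ 2.30102015e-02 -9.52864836e-01 -3.02521297e-01]
 [-9.99735218e-01 -2.18832851e-02 -7.11452693e-03]
 [ 1.59022726e-04  3.02604902e-01 -9.53116073e-01]] [[320.8428965    0.         258.2039798 ]
 [  0.         320.8428965  189.26618762]
 [  0.           0.           1.        ]]
[256.3538631 187.4356687]
[259.07574204 166.59839597]
```

View pics/w1.png

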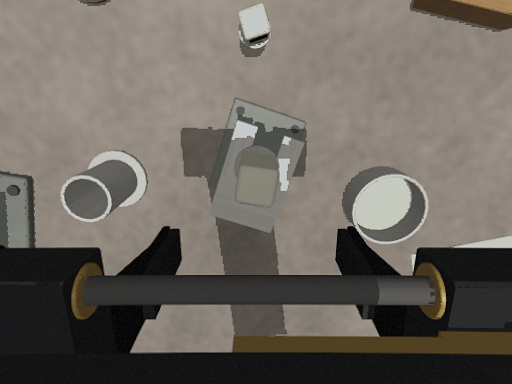

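The wrist view shows the head top near (257,186), matching the predicted (256,187). The tall rim is near (87,197) and the low rim near (389,209). I'll check the head yaw and cups from this picture.

```bash
python3 - <<'E'
from h import *
np.set_printoptions(precision=4,suppress=True)
s=read_state();c=cams.camera("wrist");T=wpose(s,c)
im=c["img"];cv2.imwrite("pics/w2.png",np.hstack([cv2.resize(im[125:235,205:310],None,fx=4,fy=4,interpolation=cv2.INTER_CUBIC),cv2.resize(im[140:250,50:130],None,fx=4,fy=4,interpolation=cv2.INTER_CUBIC)]))
print("tall",plane(c,[[87,197]],.1,T),"low",plane(c,[[389,209]],.05,T))
E
```

```text
tall [[0.4732 0.2169 0.1   ]] low [[ 0.4465 -0.1902  0.05  ]]
```

View pics/w2.png

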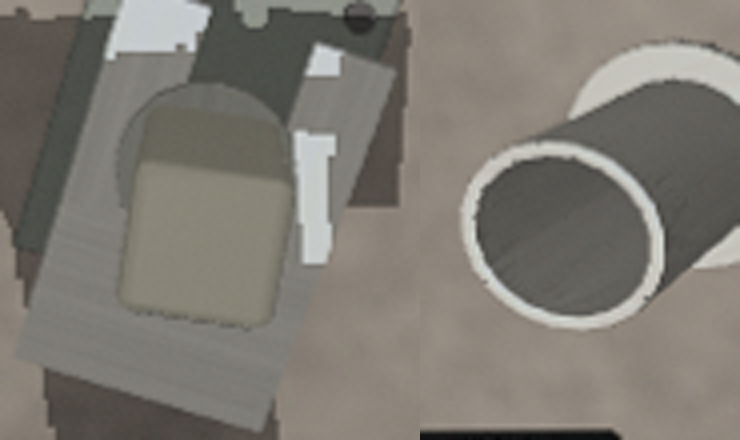

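The close-up gives head top corners at crop (135,158), (297,187), (270,330), (116,300), so the head is turned relative to the fingers. The tall rim centre is at crop (562,235).

```bash
python3 - <<'E'
from h import *
np.set_printoptions(precision=4,suppress=True)
s=read_state();c=cams.camera("wrist");T=wpose(s,c)
q=(np.float64([[135,158],[297,187],[270,330],[116,300]])+.5)/4-.5+[205,125]
P=plane(c,q,.216,T);print(P,P.mean(0))
for a,b in((0,1),(3,2),(0,3),(1,2)):
    d=P[b]-P[a];print(np.linalg.norm(d),np.degrees(np.arctan2(d[1],d[0])))
print(plane(c,[[(142.5+.5)/4-.5+50,(235.5)/4-.5+140]],.1,T))
fk=(np.float64([[395,70],[265,432],[18,357]])+.5)/4-.5+[205,125]
F=plane(c,fk,.14,T);print(F,[np.degrees(np.arctan2(*(F[0]-F[1])[[1,0]])),np.linalg.norm(F[1]-F[2]),np.linalg.norm(F[0]-F[1])])
to(.5268,.0035,.32,1.5)
E
```

```text
[[ 0.5474  0.019   0.216 ]
 [ 0.5417 -0.0163  0.216 ]
 [ 0.5084 -0.0116  0.216 ]
 [ 0.5148  0.0231  0.216 ]] [0.5281 0.0036 0.216 ]
0.03570738158271682 -99.17379661333985
0.03527570783786924 -100.48230775334345
0.03286926551531568 172.75041932753217
0.033662807152981415 171.9543917600173
[[0.4714 0.2193 0.1   ]]
[[ 0.5555 -0.0469  0.14  ]
 [ 0.4474 -0.0154  0.14  ]
 [ 0.4697  0.0571  0.14  ]] [np.float64(-16.265927252247604), np.float64(0.07587328112276112), np.float64(0.11263351103162418)]
t 2.95 tcp [0.5266 0.001  0.3245] yaw 1.27 tilt [-0.    -0.001 -1.   ] w 0.0872 gf 0.0 F [ 0.3 -0.8 -0.4]
units [ 0.001 -0.012  0.023] turn -0.003
```

Head yaw is about -9°. I'll turn to it, centre and check.

```bash
python3 -m crank '0 0 0 0.057 1;0 0 0 0.057 1;0.004 -0.012 0 0 1;0 0 0.15 0 1;0 0 0.15 0 1;0 0 0 0 1;0 0 0 0 1' 25
python3 -c "from h import *;to(.5275,.0035,.166,-9)"
```

```text
time: 3.65
ee_pos: [0.528, 0.0046, 0.2653]
eef_rot: [0.997, -0.077, -0.0, 0.0]
ft_force: [0.0, 0.2, 1.0]
width: 0.0869
grip_force: 0.0
t 3.65 tcp [0.528  0.0046 0.2653] yaw -8.8 tilt [-0. -0. -1.] w 0.0869 gf 0.0 F [0.  0.2 1. ]
units [-0.001  0.006  0.496] turn 0.002
```

```bash
python3 -m crank '-0.002 0.006 0.15 0 1;0 0 0.15 0 1;0 0 0.1 0 1;0 0 0.06 0 1;0 0 0.036 0 1;0 0 0 0 1;0 0 0 0 1;0 0 0 0 0.5;0 0 0 0 0.1;0 0 0 0 -0.2' 20
python3 -c "from h import *;to(.5275,.0035,.166,-9)"
```

```text
time: 4.65
ee_pos: [0.5276, 0.0038, 0.1658]
eef_rot: [0.997, -0.077, 0.0, 0.0]
ft_force: [0.1, 0.3, -0.4]
width: 0.0706
grip_force: 0.0
t 4.65 tcp [0.5276 0.0038 0.1658] yaw -8.85 tilt [ 0.001 -0.    -1.   ] w 0.0706 gf 0.0 F [ 0.1  0.3 -0.4]
units [-0.     0.002 -0.001] turn 0.002
```

```bash
python3 -m crank '0 0 0 0 -0.4;0 0 0 0 -0.6;0 0 0 0 -0.8;0 0 0 0 -1;0 0 0 0 -1;0 0 0 0 -1;0 0 0 0 -1' 25
python3 -c "from h import *;to(.5275,.0035,.30,-9)"
```

```text
time: 5.35
ee_pos: [0.5274, 0.0037, 0.1653]
eef_rot: [0.997, -0.077, -0.0, 0.0]
ft_force: [-0.3, -1.1, 0.5]
width: 0.0358
grip_force: 24.9
t 5.35 tcp [0.5274 0.0037 0.1653] yaw -8.86 tilt [-0. -0. -1.] w 0.0358 gf 24.9102820828557 F [-0.3 -1.1  0.5]
units [ 0.001  0.001 -0.673] turn 0.002
```

```bash
python3 -m crank '0 0 -0.03 0 -1;0 0 -0.06 0 -1;0 0 -0.1 0 -1;0 0 -0.12 0 -1;0 0 -0.12 0 -1;0 0 -0.12 0 -1;0 0 -0.1 0 -1;0 0 -0.05 0 -1;0 0 0 0 -1;0 0 0 0 -1'
python3 - <<'E'
from h import *
to(.4705,.218,.305)
c=cams.camera("side");cv2.imwrite("pics/s3.png",cv2.resize(c["img"][60:300,200:380],None,fx=2.5,fy=2.5))
E
```

```text
time: 6.35
ee_pos: [0.5271, 0.0038, 0.3047]
eef_rot: [0.997, -0.077, -0.0, 0.0]
ft_force: [0.5, 0.2, -2.9]
width: 0.0357
grip_force: 24.9
t 6.35 tcp [0.5271 0.0038 0.3047] yaw -8.85 tilt [-0.001 -0.    -1.   ] w 0.0357 gf 24.909812298137695 F [ 0.5  0.2 -2.9]
units [-0.445 -1.015 -0.002] turn None
```

View pics/s3.png

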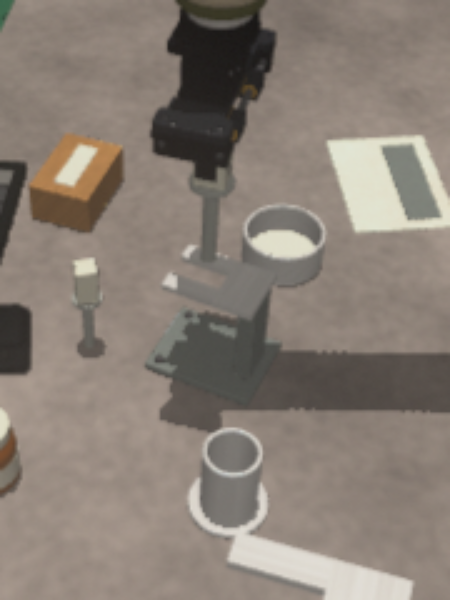

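The side view shows the probe lifted upright and clear of the fork, with its tip at crop (209,262). I'll carry it over the tall cup.

```bash
python3 -m crank '-0.03 -0.06 0 0 -1;-0.055 -0.125 0 0 -1;-0.055 -0.125 0 0 -1;-0.055 -0.125 0 0 -1;-0.055 -0.125 0 0 -1;-0.055 -0.125 0 0 -1;-0.055 -0.125 0 0 -1;-0.055 -0.125 0 0 -1;-0.03 -0.08 0 0 -1;0 0 0 0 -1'
python3 -m crank '0 0 0 0 -1;0 0 0 0 -1;0 0 0 0 -1'
python3 - <<'E'
from h import *
to(.4705,.218,.305)
c=cams.camera("side");im=c["img"];cr=cv2.resize(im[150:280,240:340],None,fx=4.5,fy=4.5,interpolation=cv2.INTER_CUBIC);cv2.imwrite("pics/s4.png",cr)
Rm,o=pose(c)
for z in(.17,.1,.05):
    q=Rm.T@(np.array([.4705,.218,z])-o);u=cv2.projectPoints(q.reshape(1,3),np.zeros(3),np.zeros(3),c["K"],c["dist"])[0].ravel();print(z,u,(u+.5-[240,150])*4.5)
E
```

```text
time: 7.4
ee_pos: [0.4686, 0.2218, 0.3049]
eef_rot: [0.997, -0.074, -0.001, -0.0]
ft_force: [0.0, -0.6, -2.9]
width: 0.0359
grip_force: 24.9
time: 7.7
ee_pos: [0.471, 0.2172, 0.3051]
eef_rot: [0.997, -0.078, -0.0, 0.0]
ft_force: [0.7, -0.0, -3.5]
width: 0.0359
grip_force: 24.9
t 7.7 tcp [0.471  0.2172 0.3051] yaw -8.94 tilt [-0. -0. -1.] w 0.0359 gf 24.909733410459012 F [ 0.7 -0.  -3.5]
units [-0.003 -0.003  0.001] turn None
0.17 [293.3522334  223.30061756] [242.33505031 332.10277902]
0.1 [291.8472662  239.92428715] [235.56269789 406.90929216]
0.05 [290.85191264 250.91542519] [231.08360686 456.36941336]
```

View pics/s4.png

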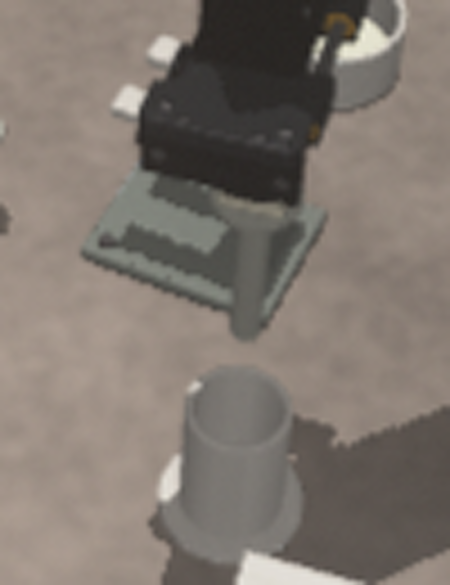

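The side view has the tip at crop (246,333), straight above the rim centre at about (238,408), as predicted. I'll descend and hold.

```bash
python3 -m crank '-0.002 -0.002 0.05 0 -1;0 0 0.1 0 -1;0 0 0.1 0 -1;0 0 0.1 0 -1;0 0 0.1 0 -1;0 0 0.1 0 -1;0 0 0.05 0 -1;0 0 0 0 -1;0 0 0 0 -1;0 0 0 0 -1'
python3 -m crank '0 0 0 0 -1;0 0 0 0 -1;0 0 0 0 -1;0 0 0 0 -1;0 0 0 0 -1;0 0 0 0 -1;0 0 0 0 -1;0 0 0 0 -1;0 0 0 0 -1;0 0 0 0 -1'
python3 -m crank '0 0 0 0 -1;0 0 0 0 -1;0 0 0 0 -1'
python3 -c "from h import *;to(.4705,.218,.305)"
```

```text
time: 8.75
ee_pos: [0.4709, 0.2189, 0.1863]
eef_rot: [0.997, -0.077, 0.001, -0.0]
ft_force: [-0.3, -0.1, -1.8]
width: 0.0359
grip_force: 24.9
time: 9.75
ee_pos: [0.4704, 0.2186, 0.1853]
eef_rot: [0.997, -0.077, 0.0, 0.0]
ft_force: [-0.1, -0.7, -2.6]
width: 0.036
grip_force: 24.9
time: 10.05
ee_pos: [0.4704, 0.2186, 0.1853]
eef_rot: [0.997, -0.077, 0.0, 0.0]
ft_force: [0.1, 0.1, -2.3]
width: 0.036
grip_force: 24.9
t 10.05 tcp [0.4704 0.2186 0.1853] yaw -8.85 tilt [ 0. -0. -1.] w 0.036 gf 24.909890326671302 F [ 0.1  0.1 -2.3]
units [ 0.001  0.003 -0.598] turn None
```

```bash
python3 -m crank '0 0 -0.05 0 -1;0 0 -0.1 0 -1;0 0 -0.12 0 -1;0 0 -0.12 0 -1;0 0 -0.12 0 -1;0 0 -0.09 0 -1;0 0 -0.05 0 -1;0 0 0 0 -1'
python3 -c "from h import *;to(.4445,-.1905,.315)"
```

```text
time: 10.85
ee_pos: [0.4708, 0.219, 0.3168]
eef_rot: [0.997, -0.077, 0.001, -0.0]
ft_force: [-0.1, 0.4, -4.1]
width: 0.0361
grip_force: 24.9
t 10.85 tcp [0.4708 0.219  0.3168] yaw -8.85 tilt [ 0.002  0.001 -1.   ] w 0.0361 gf 24.90993101382628 F [-0.1  0.4 -4.1]
units [0.185 2.043 0.007] turn None
```

```bash
python3 -m crank '0.006 0.07 0 0 -1;0.013 0.14 0 0 -1;0.013 0.14 0 0 -1;0.013 0.14 0 0 -1;0.013 0.14 0 0 -1;0.013 0.14 0 0 -1;0.013 0.14 0 0 -1;0.013 0.14 0 0 -1;0.013 0.14 0 0 -1;0.013 0.14 0 0 -1'
python3 -m crank '0.013 0.14 0 0 -1;0.013 0.14 0 0 -1;0.013 0.14 0 0 -1;0.013 0.14 0 0 -1;0.012 0.14 0 0 -1;0.006 0.07 0 0 -1;0 0 0 0 -1;0 0 0 0 -1'
python3 - <<'E'
from h import *
to(.4445,-.1905,.315)
c=cams.camera("side");im=c["img"];cr=cv2.resize(im[60:210,240:360],None,fx=4,fy=4,interpolation=cv2.INTER_CUBIC);cv2.imwrite("pics/s5.png",cr)
Rm,o=pose(c)
for z in(.18,.05,.0):
    q=Rm.T@(np.array([.4445,-.1905,z])-o);u=cv2.projectPoints(q.reshape(1,3),np.zeros(3),np.zeros(3),c["K"],c["dist"])[0].ravel();print(z,u,(u+.5-[240,60])*4)
E
```

```text
time: 11.85
ee_pos: [0.4531, -0.0492, 0.3143]
eef_rot: [0.997, -0.077, -0.001, 0.0]
ft_force: [1.0, -0.1, -3.8]
width: 0.0358
grip_force: 24.9
time: 12.65
ee_pos: [0.444, -0.2012, 0.3149]
eef_rot: [0.997, -0.077, -0.0, -0.0]
ft_force: [0.3, 0.5, -2.4]
width: 0.0358
grip_force: 24.9
t 12.65 tcp [ 0.444  -0.2012  0.3149] yaw -8.81 tilt [-0.001  0.001 -1.   ] w 0.0358 gf 24.910035654902458 F [ 0.3  0.5 -2.4]
units [-0.006 -0.053 -0.001] turn None
0.18 [316.73587001 121.32850172] [308.94348003 247.31400687]
0.05 [313.01267025 152.30526267] [294.05068099 371.22105069]
0.0 [311.70632158 163.16892811] [288.82528632 414.67571243]
```

View pics/s5.png

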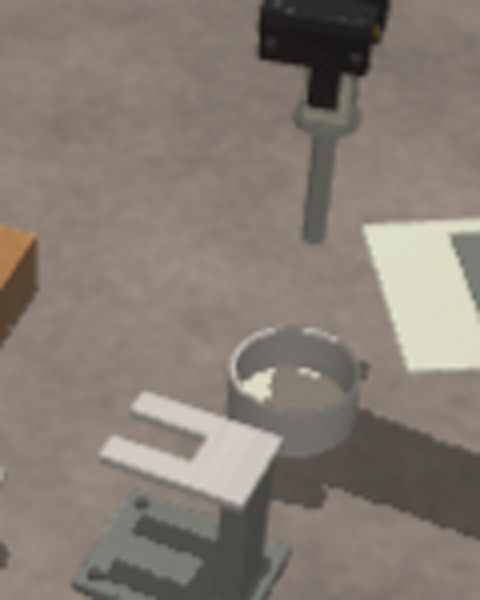

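The low cup's rim centre is at crop (294,371), as predicted, with the tip at (314,240) about 10 mm off in y as the state says. I'll correct, descend and hold.

```bash
python3 -m crank '-0.006 -0.053 0 0 -1;0 0 0.05 0 -1;0 0 0.1 0 -1;0 0 0.12 0 -1;0 0 0.12 0 -1;0 0 0.12 0 -1;0 0 0.1 0 -1;0 0 0.1 0 -1;0 0 0.055 0 -1;0 0 0 0 -1'
python3 -m crank '0 0 0 0 -1;0 0 0 0 -1;0 0 0 0 -1;0 0 0 0 -1;0 0 0 0 -1;0 0 0 0 -1;0 0 0 0 -1;0 0 0 0 -1;0 0 0 0 -1;0 0 0 0 -1'
python3 -m crank '0 0 0 0 -1;0 0 0 0 -1;0 0 0 0 -1'
python3 -c "from h import *;to(.4445,-.1905,.315)"
```

```text
time: 13.7
ee_pos: [0.4435, -0.1909, 0.1608]
eef_rot: [0.997, -0.077, -0.001, -0.0]
ft_force: [0.4, -0.2, -2.1]
width: 0.0361
grip_force: 24.9
time: 14.7
ee_pos: [0.4443, -0.1917, 0.1623]
eef_rot: [0.997, -0.077, 0.0, 0.0]
ft_force: [-0.4, 0.1, -3.0]
width: 0.0358
grip_force: 24.9
time: 15.0
ee_pos: [0.4443, -0.1917, 0.1624]
eef_rot: [0.997, -0.077, 0.0, 0.0]
ft_force: [0.5, -0.3, -2.5]
width: 0.0362
grip_force: 24.9
t 15.0 tcp [ 0.4443 -0.1917  0.1624] yaw -8.85 tilt [ 0. -0. -1.] w 0.0362 gf 24.909715906251222 F [ 0.5 -0.3 -2.5]
units [-0.    -0.006 -0.763] turn None
```

```bash
python3 -m crank '0 0 -0.05 0 -1;0 0 -0.1 0 -1;0 0 -0.12 0 -1;0 0 -0.12 0 -1;0 0 -0.12 0 -1;0 0 -0.12 0 -1;0 0 -0.1 0 -1;0 0 -0.05 0 -1;0 0 0 0 -1;0 0 0 0 -1'
python3 -c "from h import *;to(.5275,.003,.315)"
```

```text
time: 16.0
ee_pos: [0.4441, -0.1916, 0.3177]
eef_rot: [0.997, -0.077, -0.0, -0.0]
ft_force: [-0.3, -0.3, -3.8]
width: 0.036
grip_force: 24.9
t 16.0 tcp [ 0.4441 -0.1916  0.3177] yaw -8.85 tilt [-0.001  0.    -1.   ] w 0.036 gf 24.909862505737692 F [-0.3 -0.3 -3.8]
units [ 0.262 -1.026  0.013] turn None
```

```bash
python3 -m crank '0.015 -0.065 0 0 -1;0.032 -0.125 0 0 -1;0.032 -0.125 0 0 -1;0.032 -0.125 0 0 -1;0.032 -0.125 0 0 -1;0.032 -0.125 0 0 -1;0.032 -0.125 0 0 -1;0.032 -0.125 0 0 -1;0.023 -0.086 0 0 -1;0 0 0 0 -1'
python3 -m crank '0 0 0 0 -1;0 0 0 0 -1;0 0 0 0 -1'
python3 -c "from h import *;to(.5275,.003,.165)"
```

```text
time: 17.0
ee_pos: [0.5277, 0.0072, 0.3173]
eef_rot: [0.997, -0.075, -0.001, -0.001]
ft_force: [-1.0, -0.4, -1.1]
width: 0.036
grip_force: 24.9
time: 17.3
ee_pos: [0.5275, 0.0022, 0.3182]
eef_rot: [0.997, -0.078, -0.0, 0.0]
ft_force: [-0.3, 0.7, -3.5]
width: 0.036
grip_force: 24.9
t 17.3 tcp [0.5275 0.0022 0.3182] yaw -8.93 tilt [-0. -0. -1.] w 0.036 gf 24.909816209692508 F [-0.3  0.7 -3.5]
units [-0.    -0.004  0.766] turn None
```

```bash
python3 -m crank '0 0 0.06 0 -1;0 0 0.12 0 -1;0 0 0.12 0 -1;0 0 0.12 0 -1;0 0 0.12 0 -1;0 0 0.1 0 -1;0 0 0.06 0 -1;0 0 0.03 0 -1;0 0 0 0 -1;0 0 0 0 -1'
python3 -c "from h import *;to(.5275,.0025,.165)"
```

```text
time: 18.3
ee_pos: [0.5282, 0.003, 0.1731]
eef_rot: [0.997, -0.077, 0.001, -0.0]
ft_force: [-0.6, -0.2, -1.7]
width: 0.0357
grip_force: 24.9
t 18.3 tcp [0.5282 0.003  0.1731] yaw -8.86 tilt [ 0.001 -0.    -1.   ] w 0.0357 gf 24.909840943291783 F [-0.6 -0.2 -1.7]
units [-0.003  0.003  0.041] turn None
```

```bash
python3 -m crank '0 0 0.01 0 -1;0 0 0.01 0 -1;0 0 0.008 0 -1;0 0 0.005 0 -1;0 0 0.005 0 -1;0 0 0 0 -1;0 0 0 0 -1'
python3 -c "from h import *;to(.5275,.0025,.165)"
```

```text
time: 19.0
ee_pos: [0.5278, 0.0029, 0.1653]
eef_rot: [0.997, -0.077, 0.0, 0.0]
ft_force: [-3.5, -0.3, 5.9]
width: 0.0357
grip_force: 24.9
t 19.0 tcp [0.5278 0.0029 0.1653] yaw -8.86 tilt [ 0. -0. -1.] w 0.0357 gf 24.919729500543326 F [-3.5 -0.3  5.9]
units [-0.001  0.002  0.001] turn None
```

Contact: the vertical force went from -2.5 to +6 N at the same height as the pick, so the collar is resting on the tines. I'll release gently.

```bash
python3 -m crank '0 0 0 0 -0.15;0 0 0 0 0;0 0 0 0 0.2;0 0 0 0 0.5;0 0 0 0 1;0 0 0 0 1;0 0 0 0 1;0 0 0 0 1;0 0 0 0 1;0 0 -0.03 0 1' 3
python3 -m crank '0 0 -0.08 0 1;0 0 -0.12 0 1;0 0 -0.15 0 1;0 0 -0.15 0 1;0 0 -0.12 0 1;-0.15 0 -0.12 0 1;-0.2 0 0 0 1;-0.2 0 0 0 1;0 0 0 0 1;0 0 0 0 1'
python3 - <<'E'
from h import *
to(.5,0,.3)
c=cams.camera("side");a=cv2.resize(c["img"][130:280,250:350],None,fx=3.8,fy=3.8,interpolation=cv2.INTER_CUBIC)
cv2.imwrite("pics/end.png",a)
E
```

```text
time: 20.0
ee_pos: [0.5273, 0.0029, 0.1703]
eef_rot: [0.997, -0.077, -0.001, 0.0]
ft_force: [0.2, 0.0, 0.7]
width: 0.0867
grip_force: 0.0
time: 21.0
ee_pos: [0.4189, 0.0199, 0.3197]
eef_rot: [0.997, -0.077, 0.001, 0.001]
ft_force: [-0.7, -0.2, -0.4]
width: 0.0869
grip_force: 0.0
t 21.0 tcp [0.4189 0.0199 0.3197] yaw -8.86 tilt [ 0.002 -0.001 -1.   ] w 0.0869 gf 0.0 F [-0.7 -0.2 -0.4]
units [0.416 0.036 0.099] turn None
```

View pics/end.png

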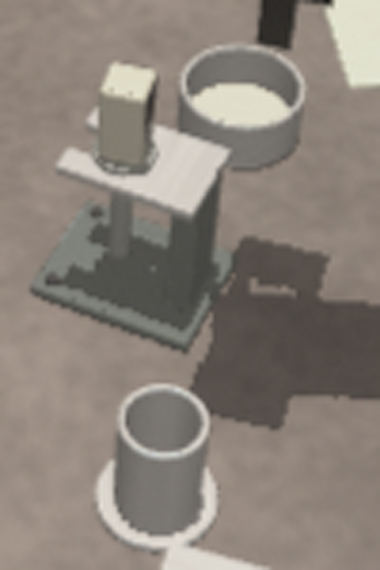

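The probe hangs upright in the fork (head top at crop (128,81), same place as before), the cups haven't moved, and the gripper is clear.

```bash
python3 -m crank '0 0 0 0 1;0 0 0 0 1;0 0 0 0 1'; python3 -c "
from bench import workorder
print(workorder.close_job())"
```

```text
time: 21.35
ee_pos: [0.4194, 0.0199, 0.3184]
eef_rot: [0.997, -0.077, -0.0, -0.0]
ft_force: [-0.5, -0.8, -0.5]
width: 0.0869
grip_force: 0.0
the job is handed in; nothing more can be done
None
```

The job is handed in at about 21 s (the hand-in returned no verdict): the probe was dipped and held about 1.3 s in the tall cup and then the low cup with no sign of contact, and it now hangs upright and released in its fork, with both cups where they started in the last side view.

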